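Repack the locksmith's kit on the blue rack in reverse order

TASK

Move the brass padlock, the steel padlock, the black tape roll and the orange box from the wooden rack to the blue rack in reverse order: seen from the robot, the leftmost thing on the wooden rack goes to the rightmost pad of the blue rack, and so on, until the rightmost lies on the leftmost pad. Set each down the same way up as it was, centred on its own rubber pad, and leave all four resting there, let go.

Things in the scene. Friction and masses are not known exactly. Their poses are not given: they have to be found in the camera images.
- brass_padlock: Brass-coloured padlock lying flat, 69 mm long (own x), 45 wide (y), 19 high. Origin: underside centre of its outline. Its solid block, to be gripped across y, spans x = -5 to +33 mm at full width and height; the shackle, a bar 9 mm thick at mid-height, fills the -x end. At the start its x axis points along the wooden rack's +y to within 0.1 rad. About 140 g.
- steel_padlock: Grey steel, larger padlock lying flat, 77 mm long (own x), 50 wide (y), 21 high. Origin: underside centre of its outline. Its solid block, to be gripped across y, spans x = -6 to +37 mm at full width and height; the shackle, a bar 9 mm thick at mid-height, fills the -x end. At the start its x axis points along the wooden rack's +y to within 0.1 rad. About 200 g.
- black_tape: Roll of black tape lying flat, solid to the touch, about 55 mm in diameter, 19 mm high. Origin: underside centre; z up; any yaw. Grip it across its diameter. About 50 g.
- orange_box: Small flat orange plastic box, shut, with rounded edges; 44 mm wide (own x), 64 mm long (own y), 24 mm high. Origin: underside centre. Grip it across x. At the start its y axis points along the wooden rack's +y to within 0.1 rad. About 90 g.
- red_card: Red plastic card, 60 mm (x) x 76 mm (y), 2 mm thick, fixed to the wooden rack in the bay in which the brass padlock starts; it lies under it and stays there. Origin: underside centre, 58 mm over the bench; axes as the wooden rack's. Which bay it is in changes from start to start.
- yellow_card: Yellow plastic card, 60 mm (x) x 76 mm (y), 2 mm thick, fixed to the wooden rack in the bay in which the steel padlock starts; it lies under it and stays there. Origin: underside centre, 58 mm over the bench; axes as the wooden rack's. Which bay it is in changes from start to start.
- green_card: Green plastic card, 60 mm (x) x 76 mm (y), 2 mm thick, fixed to the wooden rack in the bay in which the black tape roll starts; it lies under it and stays there. Origin: underside centre, 58 mm over the bench; axes as the wooden rack's. Which bay it is in changes from start to start.
- white_card: White plastic card, 60 mm (x) x 76 mm (y), 2 mm thick, fixed to the wooden rack in the bay in which the orange box starts; it lies under it and stays there. Origin: underside centre, 58 mm over the bench; axes as the wooden rack's. Which bay it is in changes from start to start.
- wood_rack: Light-wood rack (mm), fixed, 344 long (own y, to robot's left) x 70 deep (own x, away from robot), turned up to 0.12 rad. Origin: underside centre, on the bench. Bays centred at y = -126, -42, 42, 126, x = 0; a coloured card 60 x 76 x 2 mm in each, tops 60 over the bench. Stubs to 65 high only at x = +-31 between bays; end cheeks at y = +-170, 72 high. The vise between the racks is 125 high.
- blue_rack: Blue rack with bare-metal cheeks (mm), fixed, 344 long (own y, to robot's left) x 70 deep (own x, away from robot), turned up to 0.12 rad. Origin: underside centre, on the bench. Bays centred at y = -126, -42, 42, 126, x = 0; a dark rubber pad 52 x 68 x 2 mm in each, tops 60 over the bench. Stubs to 65 high only at x = +-31 between bays; end cheeks at y = +-170, 72 high. Box pile (250 high) and black case (240) stand at x > 490.

How it is judged:
By the outcome, as a careful person would: the job done as asked, in the order asked, and still so for the second after the job is handed in, with the robot touching nothing.
It also fails if it takes over 128 s, if anything falls off the work surface, if the arm or the gripper's body presses on something with over 40 N, if the wrist force passes 120 N, or if a joint passes its speed limit or range.

ROBOT

A 7-joint arm with a two-finger parallel gripper is mounted at the origin on a cart in front of the work surface, level with it; the furniture and walls round the work are solid. World frame = base frame: x ahead of the robot, y to its left, z up, the work surface at z = 0. Lengths are in m, angles in rad, forces in N, time in s.
With the tool pointing down it reaches from about 0.425 to 0.95 m from the base axis. Payload 4.7 kg.
Tool frame: the origin (TCP) lies midway between the tips of the shut fingers; the grasp point (between the pads) lies 19 mm behind it; z points along the fingers, y is the line along which they close (so a half turn about z gives the same grasp; the last joint's range is limited). The gripper opens to 87 mm and grips with 3 to 60 N. Pads are 19 mm wide; open, the fingers measure 117 mm over their backs; the gripper's body (75 mm by 190 mm) begins 51 mm behind the grasp point.
Start: joints at [-1.144, 0.469, -0.049, 1.532, 0.024, 1.141, -0.082], TCP at [0.297, 0.606, 0.223] pointing down, gripper open.
Joint ranges: [-2.59, 2.59], [-0.33, 1.99], [-1.39, 1.29], [0.1, 2.45], [-1.04, 4.18], [0.21, 1.99], [-2.66, 2.66]. Speed limits (rad/s): [2.57, 2.57, 3.14, 3.14, 3.14, 3.14, 3.14].

INTERFACE

Orientations are given as a unit quaternion [w, x, y, z].
In Python, from bench import status, eyes, ctrl, spotter gives the robot as it stands. The module is installed in compiled form; this text tells all that it offers.
- The arm moves only by the tool jog_arm, never from a script. Its argument "motion" is one flat list of numbers, 5 for each row, row after row: the shift along the tool's x, y, z in units of 40 mm (1.0 is 40 mm), then the turn about the tool's z in rad, then the finger opening in mm, from 0 to 87. A call has 1 to 12 rows; each row is the pose to reach, as a shift and turn from the pose commanded when the call began, along the tool's axes at that moment; what a row does not reach only later rows make up. A row lasts 1/12 s, in which the tool goes at most 41.7 mm and 7.16 degrees, less where a joint would pass 70% of its speed; a pose out of reach is approached as far as the arm can. A call with a gripper value outside its range is refused whole. The fingers move at their own pace and stop on an object; "squeeze" is the grip in N (left out, the last holds). Time passes only in rows, so rows that repeat a pose let the fingers close. It gives the time, the measured TCP pose, the force, the opening and the grip force at its end, in the units of the state.
- status.get_obs(): the state, without advancing time (a new reading comes with each control period).
- eyes.read_camera(name): name is "scene" or "top"; returns a dict with "img" (480x640x3 uint8, red, green, blue), "K" (3x3 intrinsics, pixels), "world_from_camera" (4x4, takes a point from camera to world coordinates). Camera axes: x right, y up, looking along -z (the intrinsics and any distortion apply to the point x, -y, -z); pixel columns grow to the right and rows downward; lengths in m; the calibration is good to about 2 mm. A picture is of the moment at which its call begins. There is no depth.
- ctrl.close_job(): hands the job in; it is judged then, once.
Trained networks look in the newest picture that a camera, given by its name, has taken for a name from the list of things; names that differ only in an ending like _2 or _b are one class to them, and where a whole thing is asked for, a point or a joint stands for the part that bears it (a point fixed in the world has none). Each returns a list of dicts, best first, with "p" (0 to 1); they miss things now and then, are a little off and sometimes report something else, mostly with a low value. They report only what shows in the picture. A call takes as long as a camera call.
- spotter.search_frame(label, camera): "centre" ([column, row] in pixels, amid what is visible of it).
The state is a dict: "time": time; "q": joint angles; "dq": joint speeds; "tau": joint torques, N m; "tcp_pos": TCP position; "orientation": TCP orientation; "force": force on the tool from outside, world axes, zero at the start; "ft_torque": the same for the moment, N m; "gripper_width": finger opening in m; "grasp_force": force on a finger pad.
Only numpy, scipy, OpenCV 4.12 (cv2) and the standard library are available. Lean on these libraries where they do the work, as an engineer would, in place of code of your own. Each camera call takes 0.05 s, during which the arm holds its last target. There are 200 camera calls.

## Working session

There is one attempt and no reset: what is moved stays moved. The work goes in short steps, Python scripts to look and compute and a tool call to move; the robot and the scene stay as the last step left them, time stands still between calls to the robot, and variables do not carry over. Pictures are saved under pics/ and viewed, at most 14 in all, crops included, and the job is handed in when it is done.

Besides the shell and the picture viewer there is one more tool, called after "Request:" as name(argument=value, ...) on one line, values as JSON. jog_arm: Moves the arm, as the interface text tells. Its arguments: {"type":"object","properties":{"motion":{"type":"array"},"squeeze":{"type":"number"}},"required":["motion"]}

```bash
mkdir -p pics; ls; python3 - <<'E'
from bench import status, eyes, spotter
import cv2,numpy as np
o=status.get_obs(); print({k:np.round(v,3).tolist() for k,v in o.items()})
for c in ("scene","top"):
    r=eyes.read_camera(c); print(c,r["K"].tolist(),np.round(r["world_from_camera"],4).tolist(),[k for k in r])
    cv2.imwrite(f"pics/{c}0.png",r["img"][:,:,::-1])
    for n in "brass_padlock steel_padlock black_tape orange_box red_card yellow_card green_card white_card wood_rack blue_rack".split():
        print(n,[(np.round(d["centre"],1).tolist(),round(d["p"],2)) for d in spotter.search_frame(n,c)][:3])
E
```

```text
pics
{'time': 0.0, 'q': [-1.144, 0.469, -0.049, 1.534, 0.024, 1.141, -0.082], 'dq': [0.001, 0.0, 0.001, 0.002, -0.002, 0.001, -0.002], 'tau': [-0.0, -50.798, -0.081, -23.616, -0.061, 0.038, 0.0], 'tcp_pos': [0.297, 0.606, 0.222], 'orientation': [-0.0, 0.226, 0.974, -0.001], 'force': [-0.16, 0.271, 0.331], 'ft_torque': [0.01, 0.003, -0.011], 'grasp_force': 0.0, 'gripper_width': 0.087}
scene [[457.0241448679873, 0.0, 318.9634827758311], [0.0, 457.0241448679873, 246.04166752749097], [0.0, 0.0, 1.0]] [[0.9644, -0.2115, 0.1585, 0.5894], [0.2641, 0.7912, -0.5515, -0.5643], [-0.0087, 0.5738, 0.8189, 0.9282], [0.0, 0.0, 0.0, 1.0]] ['img', 'K', 'world_from_camera']
brass_padlock [([295.8, 291.8], 0.76)]
steel_padlock [([266.6, 365.1], 0.87)]
black_tape []
orange_box [([266.1, 366.9], 0.61)]
red_card [([305.6, 303.9], 0.82), ([289.1, 332.2], 0.67)]
yellow_card [([276.1, 375.9], 0.71)]
green_card [([288.5, 333.2], 0.56)]
white_card [([293.0, 330.4], 0.37)]
wood_rack []
blue_rack [([337.8, 184.1], 0.59)]
top [[494.66961270501724, 0.0, 330.5987665466538], [0.0, 494.66961270501724, 239.19224440531787], [0.0, 0.0, 1.0]] [[0.0283, 0.9974, -0.0666, 0.3344], [-0.9996, 0.0279, -0.007, -0.015], [-0.0051, 0.0668, 0.9978, 1.4439], [0.0, 0.0, 0.0, 1.0]] ['img', 'K', 'world_from_camera']
brass_padlock [([369.3, 244.9], 0.51)]
steel_padlock [([370.9, 237.7], 0.64)]
black_tape [([404.6, 250.4], 0.52)]
orange_box [([462.7, 252.0], 0.63)]
red_card [([372.0, 240.3], 0.78)]
yellow_card [([423.8, 241.4], 0.57)]
green_card [([396.1, 242.7], 0.93)]
white_card [([458.1, 244.4], 0.75), ([418.8, 242.5], 0.75), ([408.0, 243.8], 0.71)]
wood_rack [([387.9, 246.1], 0.84), ([371.8, 239.6], 0.7), ([404.8, 243.1], 0.68)]
blue_rack [([237.6, 241.8], 0.88)]
```

View pics/scene0.png

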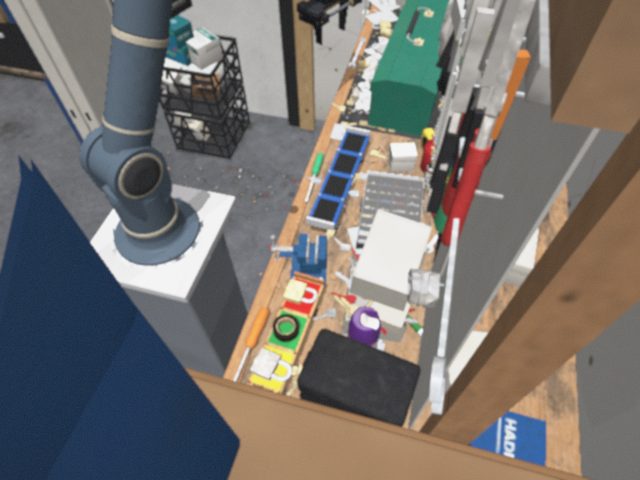

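View pics/top0.png

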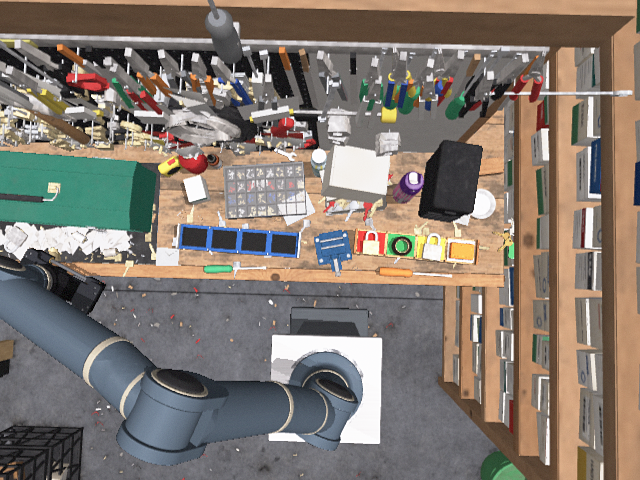

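The top view (image up = +x, left = +y) shows the blue rack at about (240,240) and the wooden rack at about (417,245). From the left it holds brass on red, tape on green, steel on yellow and orange on white. I'll enlarge both racks.

```bash
python3 - <<'E'
import cv2,numpy as np
im=cv2.imread("pics/top0.png")
a=cv2.resize(im[215:275,350:485],None,fx=5.9,fy=5.9,interpolation=cv2.INTER_CUBIC)[:300]
b=cv2.resize(im[215:265,170:305],None,fx=5.9,fy=5.9,interpolation=cv2.INTER_CUBIC)[:300]
o=np.zeros((600,800,3),np.uint8);o[:a.shape[0],:796]=a[:,:796];o[300:300+b.shape[0],:796]=b[:,:796]
cv2.imwrite("pics/crop0.png",o)
E
```

```text
(no output)
```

View pics/crop0.png

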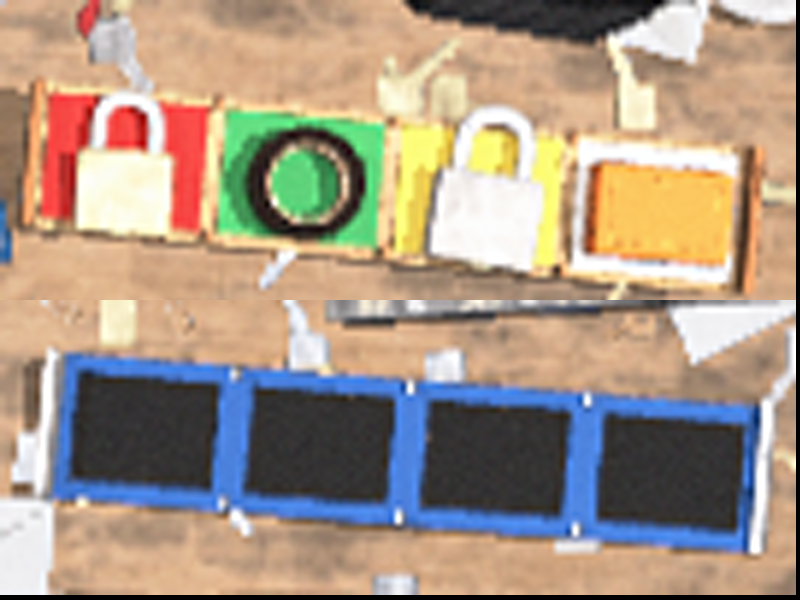

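The crop shows both padlocks with shackles pointing away from the robot (+x), not along rack y as the listing says. I'll go by the picture and grip them with tool y along rack y. The orange box lies along rack y. Next I'll measure.

```bash
cat > h.py <<'E'
import numpy as np, cv2
from bench import status, eyes, spotter
def ray(r,uv,z):
    K,T=r["K"],r["world_from_camera"]
    d=np.array([(uv[0]-K[0,2])/K[0,0],-(uv[1]-K[1,2])/K[1,1],-1.]); d=T[:3,:3]@d; o=T[:3,3]
    return (o+d*(z-o[2])/d[2])[:2]
def blobs(mask,off,amin):
    n,l,s,c=cv2.connectedComponentsWithStats(mask.astype(np.uint8))
    return [(c[i]+off,s[i,4],cv2.minAreaRect(np.argwhere(l==i)[:,::-1].astype(np.float32))) for i in range(1,n) if s[i,4]>=amin]
def go(x,y,yaw=None):
    """tool-frame shift in 40mm units for world target x,y; yaw=angle of tool y from world x (deg)"""
    o=status.get_obs(); w,a,b,c=o["orientation"]
    from scipy.spatial.transform import Rotation as Ro
    R=Ro.from_quat([a,b,c,w]).as_matrix(); p=np.array(o["tcp_pos"])
    d=R.T@(np.array([x,y,p[2]])-p)/0.04
    ang=np.degrees(np.arctan2(R[1,1],R[0,1])); t=None if yaw is None else np.round(np.radians((ang-yaw+90)%180-90),4)
    print("shift",np.round(d,3),"turn",t,"at",np.round(p,4),"yaw",round(ang,2),"t",round(o["time"],2))
E
python3 - <<'E'
from h import *
r=eyes.read_camera("top"); im=r["img"]; hsv=cv2.cvtColor(im,cv2.COLOR_RGB2HSV)
def rep(n,m,off,z,amin):
    for c,a,rc in sorted(blobs(m,np.array(off),amin),key=lambda t:t[0][0]):
        print(n,np.round(c,1),a,np.round(ray(r,c,z)*1000,1),np.round(rc[1],1),round(rc[2],1))
s=im[220:265,175:300].astype(int); rep("pad",(s.max(2)<75),(175,220),.06,100)
H=hsv[225:265,350:485].astype(int)
h,S,V=H[...,0],H[...,1],H[...,2]
rep("orange",(h>8)&(h<22)&(S>150)&(V>150),(350,225),.084,60)
rep("grn",(h>50)&(h<75)&(S>120),(350,225),.06,30)
rep("dark",V<90,(350,225),.079,60)
rep("red",((h<6)|(h>174))&(S>170),(350,225),.06,30)
rep("yel",(h>24)&(h<33)&(S>150),(350,225),.06,15)
q=lambda u,v,z:np.round(ray(r,(u/5.9+350-.4,v/5.9+215-.4),z)*1000,1)
for n,pts,z in (("brass TL TR BR BL",[(80,150),(172,155),(168,237),(77,232)],.079),("steel",[(440,170),(544,178),(535,270),(430,258)],.081),
  ("orange",[(595,163),(738,174),(728,264),(585,253)],.084),("shackle tops",[(128,92)],.07),("sh st",[(497,104)],.07),
  ("cheeks wood",[(40,80),(757,148),(747,292),(28,225)],.072),("tape",[(307,182)],.079)):
  P=[q(u,v,z) for u,v in pts]; print(n,[p.tolist() for p in P],np.mean(P,0))
print("case/box fronts",np.round(ray(r,(325,193),.25),3),np.round(ray(r,(420,216),.24),3),np.round(ray(r,(157,235),.2),3))
go(.4,.1,85.5)
E
```

```text
pad [194.2 236.6] 410 [423.5 377.9] [23.5 17.4] 4.8
pad [223.8 239. ] 409 [418.8 294.3] [23.5 17.4] 4.8
pad [253.5 241.2] 403 [415.  210.7] [23.1 17.4] 3.8
pad [283.5 243.6] 402 [410.6 126.3] [23.2 17.3] 5.7
orange [461.3 250.6] 342 [ 403.9 -365.3] [23.6 15.2] 4.1
grn [399.7 243.3] 220 [ 420.8 -199. ] [26.2 20.1] 5.2
grn [401.3 245.6] 88 [ 414.4 -203.7] [ 9. 10.] 90.0
dark [400.7 245.9] 131 [ 412.3 -199.4] [18. 19.] 90.0
red [360.6 239.8] 125 [427.4 -89.4] [ 7.5 21.1] 14.0
red [371.3 236.4] 38 [ 437.7 -119.3] [6. 6.] 90.0
red [381.3 241.6] 99 [ 424.  -147.6] [20.  6.] 90.0
brass TL TR BR BL [[425.7, -95.5], [424.6, -138.6], [386.1, -137.6], [387.3, -95.0]] [ 405.925 -116.675]
steel [[420.9, -263.8], [418.5, -312.3], [375.5, -308.7], [379.7, -259.7]] [ 398.65  -286.125]
orange [[426.0, -335.3], [422.8, -401.9], [380.7, -397.6], [383.9, -331.2]] [ 403.35 -366.5 ]
shackle tops [[454.4, -118.1]] [ 454.4 -118.1]
sh st [[453.6, -292.1]] [ 453.6 -292.1]
cheeks wood [[458.7, -76.3], [436.0, -414.1], [368.2, -410.0], [390.2, -72.4]] [ 413.275 -243.2  ]
tape [[413.7, -202.0]] [ 413.7 -202. ]
case/box fronts [0.526 0.01 ] [ 0.478 -0.223] [0.416 0.432]
shift [-7.8800e+00 -1.0228e+01 -1.0000e-03] turn -0.3773 at [0.2971 0.6061 0.2226] yaw 63.88 t 1.15
```

Measured positions (mm):

| Item | Position or yaw |
|---|---|
| Blue pads, -126 to +126 | (410.6,126.3), (414.9,210.3), (418.9,294.2), (423.2,378.1); rack y at 87.1° |
| Brass block | (406,-116.7) |
| Tape | (413.2,-200.7) |
| Steel block | (398.7,-286.1) |
| Orange box | (403.6,-366) |

The pad spacing comes out at 84.0 mm, as it should. I'll start with the tape.

```bash
python3 - <<'E'
from h import *
for p in ((.36,.35),(.42,.2),(.45,0),(.413,-.201)): go(*p,86.2)
E
```

```text
shift [-4.23  -5.057 -0.   ] turn -0.3895 at [0.2971 0.6061 0.2226] yaw 63.88 t 1.15
shift [-7.228e+00 -7.764e+00 -1.000e-03] turn -0.3895 at [0.2971 0.6061 0.2226] yaw 63.88 t 1.15
shift [-1.0102e+01 -1.1923e+01 -1.0000e-03] turn -0.3895 at [0.2971 0.6061 0.2226] yaw 63.88 t 1.15
shift [-1.1484e+01 -1.6842e+01 -1.0000e-03] turn -0.3895 at [0.2971 0.6061 0.2226] yaw 63.88 t 1.15
```

Request:
jog_arm(motion=[-0.6,-0.7,0,-0.05,80,-1.2,-1.45,0,-0.1,75,-1.8,-2.15,0,-0.15,70,-2.4,-2.9,0,-0.2,66,-3.0,-3.6,0,-0.25,66,-3.6,-4.3,0,-0.3,66,-4.23,-5.06,0,-0.35,66,-4.95,-5.7,0,-0.39,66,-5.7,-6.4,0,-0.39,66,-6.45,-7.05,0,-0.39,66,-7.23,-7.76,0,-0.39,66,-7.23,-7.76,0,-0.39,66], squeeze=15)

```text
time: 2.15
tcp_pos: [0.4231, 0.1917, 0.2229]
orientation: [0.001, 0.039, 0.999, -0.002]
force: [-0.9, -0.7, 0.4]
gripper_width: 0.0661
grasp_force: 0.0
```

```bash
python3 - <<'E'
from h import *
for p in ((.45,0),(.43,-.11),(.413,-.201)): go(*p,86.2)
E
```

```text
shift [-1.046 -4.726  0.017] turn -0.0121 at [0.4231 0.1917 0.2229] yaw 85.51 t 2.15
shift [-0.763 -7.507  0.024] turn -0.0121 at [0.4231 0.1917 0.2229] yaw 85.51 t 2.15
shift [-0.518 -9.808  0.031] turn -0.0121 at [0.4231 0.1917 0.2229] yaw 85.51 t 2.15
```

Request:
jog_arm(motion=[-0.25,-0.9,0,0,66,-0.5,-1.8,0,0,66,-0.75,-2.7,0,0,66,-1.0,-3.7,0,0,66,-1.05,-4.7,0,0,66,-0.95,-5.7,0,0,66,-0.85,-6.7,0,0,66,-0.75,-7.6,0,0,66,-0.65,-8.5,0,0,66,-0.55,-9.3,0,0,66,-0.5,-9.9,0,0,66,-0.5,-10.0,0,0,66])

```text
time: 3.15
tcp_pos: [0.4126, -0.2049, 0.2231]
orientation: [0.001, 0.037, 0.999, -0.001]
force: [0.3, 0.3, 0.2]
gripper_width: 0.0665
grasp_force: 0.0
```

Request:
jog_arm(motion=[0,0,0.4,0,66,0,0,1.0,0,66,0,0,1.6,0,66,0,0,2.0,0,66,0,0,2.0,0,66,0,0,2.0,0,66])

```text
time: 3.65
tcp_pos: [0.4138, -0.1996, 0.1423]
orientation: [-0.001, 0.033, 0.999, 0.0]
force: [-0.1, -0.5, 0.7]
gripper_width: 0.0663
grasp_force: 0.0
```

```bash
python3 - <<'E'
from h import *
go(.413,-.201,86.2)
r=eyes.read_camera("top"); a=r["img"][195:295,345:480,::-1]
cv2.imwrite("pics/t1.png",cv2.resize(a,(797,590),interpolation=cv2.INTER_CUBIC))
E
```

```text
shift [ 0.017 -0.035  0.   ] turn 0.0012 at [ 0.4138 -0.1996  0.1423] yaw 86.27 t 3.65
```

View pics/t1.png

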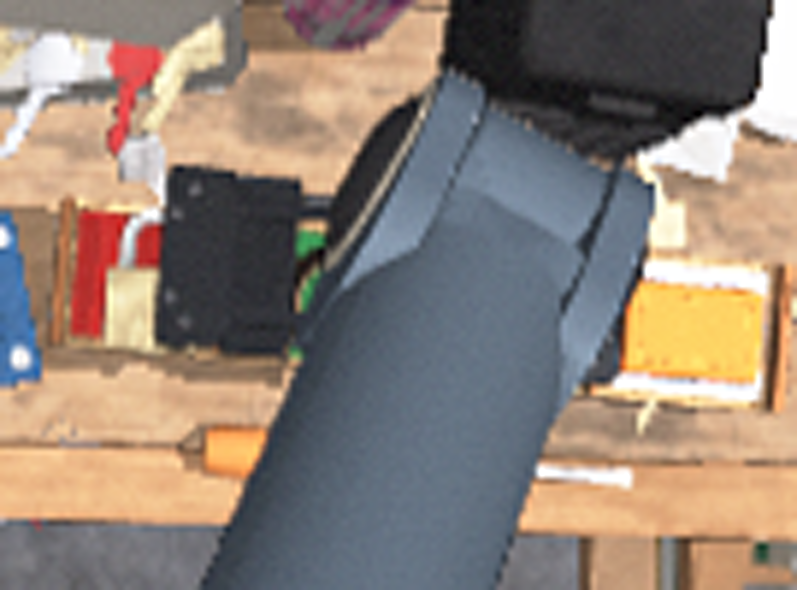

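The gripper is over the tape in the green bay and the arm hides the close-up, but the TCP agrees with the plan to 1 mm. Descending and gripping.

Request:
jog_arm(motion=[0,-0.03,0.5,0,66,0,-0.03,1.0,0,66,0,-0.03,1.4,0,66,0,-0.03,1.7,0,66,0,-0.03,1.9,0,66,0,-0.03,1.95,0,66,0,-0.03,1.95,0,66,0,-0.03,1.95,0,50,0,-0.03,1.95,0,50,0,-0.03,1.95,0,50,0,-0.03,1.95,0,50,0,-0.03,1.95,0,50], squeeze=20)

```text
time: 4.7
tcp_pos: [0.4143, -0.2017, 0.0652]
orientation: [0.001, 0.033, 0.999, -0.0]
force: [-1.1, 0.5, 6.0]
gripper_width: 0.0534
grasp_force: 20.0
```

Request:
jog_arm(motion=[0,0,-0.3,0,50,0,0,-0.8,0,50,0,0,-1.4,0,50,0,0,-2.0,0,50,0,0,-2.6,0,50,0,0,-3.0,0,50,0,0,-3.0,0,50,0,0,-3.0,0,50])

```text
time: 5.37
tcp_pos: [0.4139, -0.2015, 0.1849]
orientation: [0.001, 0.033, 0.999, 0.0]
force: [1.0, 0.0, -1.2]
gripper_width: 0.0536
grasp_force: 20.0
```

```bash
python3 - <<'E'
from h import *
for p in ((.45,0),(.4149,.2103)): go(*p,87.1)
print(status.get_obs()["grasp_force"],status.get_obs()["gripper_width"])
E
```

```text
shift [-5.700e-01  5.086e+00  2.000e-03] turn -0.015 at [ 0.4139 -0.2015  0.1849] yaw 86.24 t 5.37
shift [6.5000e-01 1.0274e+01 1.0000e-03] turn -0.015 at [ 0.4139 -0.2015  0.1849] yaw 86.24 t 5.37
19.999954167287797 0.053559137381764925
```

Request:
jog_arm(motion=[-0.1,0.5,0,0,50,-0.2,1.3,0,0,50,-0.3,2.2,0,0,50,-0.4,3.1,0,0,50,-0.5,4.1,0,0,50,-0.55,5.1,0,0,50,-0.4,6.1,0,0,50,-0.2,7.1,0,0,50,0.1,8.1,0,0,50,0.35,9.0,0,-0.015,50,0.55,9.8,0,-0.015,50,0.65,10.27,0,-0.015,50])

```text
time: 6.37
tcp_pos: [0.4123, 0.2137, 0.1828]
orientation: [-0.002, 0.023, 1.0, -0.0]
force: [1.2, -0.4, -0.7]
gripper_width: 0.0535
grasp_force: 20.0
```

Request:
jog_arm(motion=[0,0,0.3,0,50,0,0,0.9,0,50,0,0,1.5,0,50,0,0,2.0,0,50,0,0,2.0,0,50,0,0,2.0,0,50])

```text
time: 6.87
tcp_pos: [0.4133, 0.2092, 0.1028]
orientation: [-0.002, 0.025, 1.0, -0.001]
force: [0.2, 0.6, 0.3]
gripper_width: 0.0534
grasp_force: 20.0
```

```bash
python3 - <<'E'
from h import *
go(.4149,.2103,87.1)
E
```

```text
shift [-0.037  0.03  -0.   ] turn -0.0003 at [0.4133 0.2092 0.1028] yaw 87.09 t 6.87
```

Request:
jog_arm(motion=[-0.04,0.03,0.3,0,50,-0.04,0.03,0.6,0,50,-0.04,0.03,0.8,0,50,-0.04,0.03,0.93,0,50,-0.04,0.03,0.94,0,50,-0.04,0.03,0.94,0,66,-0.04,0.03,0.94,0,66,-0.04,0.03,0.94,0,66,-0.04,0.03,0.94,0,66,-0.04,0.03,0.94,0,66])

```text
time: 7.7
tcp_pos: [0.4167, 0.2114, 0.0673]
orientation: [0.0, 0.025, 1.0, 0.0]
force: [0.3, -0.4, -0.1]
gripper_width: 0.0655
grasp_force: 0.0
```

Request:
jog_arm(motion=[-0.04,0.03,-0.3,0,66,-0.04,0.03,-0.9,0,66,-0.04,0.03,-1.6,0,60,-0.04,0.03,-2.2,0,55,-0.04,0.03,-2.5,0,52,-0.04,0.03,-2.5,0,52])

```text
time: 8.2
tcp_pos: [0.4199, 0.2134, 0.1699]
orientation: [0.003, 0.025, 1.0, 0.002]
force: [0.0, 0.0, -1.3]
gripper_width: 0.0535
grasp_force: 0.0
```

```bash
python3 - <<'E'
from h import *
for p in ((.45,0),(.414,-.1168)): go(*p,88.3)
E
```

```text
shift [-1.022 -5.29  -0.016] turn -0.0211 at [0.4199 0.2134 0.1699] yaw 87.09 t 8.2
shift [-0.272 -8.252 -0.032] turn -0.0211 at [0.4199 0.2134 0.1699] yaw 87.09 t 8.2
```

Request:
jog_arm(motion=[-0.2,-0.6,0,0,52,-0.4,-1.4,0,0,52,-0.6,-2.4,0,0,52,-0.8,-3.4,0,0,52,-1.0,-4.4,0,0,52,-0.95,-5.3,0,-0.02,52,-0.75,-6.2,0,-0.02,52,-0.5,-7.1,0,-0.02,52,-0.3,-7.8,0,-0.02,52,-0.27,-8.25,0,-0.02,52,-0.27,-8.25,0,-0.02,52,-0.27,-8.25,0,-0.02,52])

```text
time: 9.2
tcp_pos: [0.4115, -0.1182, 0.1662]
orientation: [-0.001, 0.017, 1.0, 0.0]
force: [0.3, 0.4, -0.2]
gripper_width: 0.052
grasp_force: 0.0
```

Request:
jog_arm(motion=[0,0,0.5,0,51,0,0,1.2,0,51,0,0,1.8,0,51,0,0,1.9,0,51,0,0,1.9,0,51,0,0,1.9,0,51,0,0,1.9,0,51])

```text
time: 9.78
tcp_pos: [0.4133, -0.1175, 0.092]
orientation: [0.001, 0.015, 1.0, 0.0]
force: [0.4, 0.1, 0.8]
gripper_width: 0.0508
grasp_force: 0.0
```

```bash
python3 - <<'E'
from h import *
go(.414,-.1168,88.3)
r=eyes.read_camera("top"); im=r["img"]
s=im[220:265,175:300].astype(int)
for c,a,rc in blobs(s.max(2)<75,np.array((175,220)),100): print(np.round(c,1),a,np.round(ray(r,c,.079)*1000,1))
A=cv2.resize(im[215:265,170:305,::-1],(797,295),interpolation=cv2.INTER_CUBIC)
B=cv2.resize(im[215:265,335:470,::-1],(797,295),interpolation=cv2.INTER_CUBIC)
cv2.imwrite("pics/t2.png",np.vstack([A,B]))
E
```

```text
shift [-0.017  0.018  0.   ] turn -0.0002 at [ 0.4133 -0.1175  0.092 ] yaw 88.29 t 9.78
[194.2 236.6] 407 [422.1 372.4]
[223.8 239.1] 406 [417.6 290. ]
[254.  241.6] 239 [413.  206.3]
[283.6 243.7] 405 [409.3 124. ]
```

View pics/t2.png

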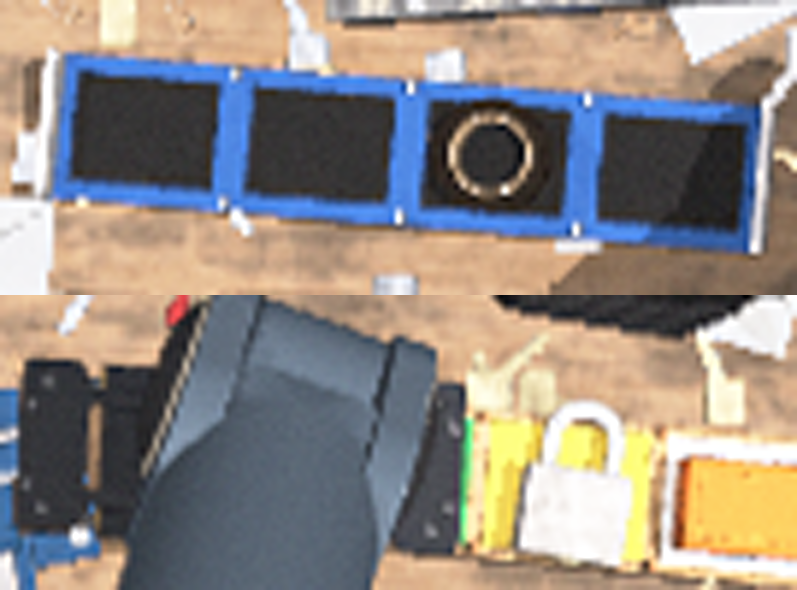

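The tape sits at about (416,210) mm, within 1–2 mm of its pad centre. Lowering onto the brass padlock.

Request:
jog_arm(motion=[0,0.02,0.2,0,51,0,0.02,0.4,0,51,0,0.02,0.55,0,51,0,0.02,0.67,0,51,0,0.02,0.67,0,51,0,0.02,0.67,0,42,0,0.02,0.67,0,42,0,0.02,0.67,0,42,0,0.02,0.67,0,42,0,0.02,0.67,0,42], squeeze=30)

```text
time: 10.67
tcp_pos: [0.4122, -0.117, 0.0642]
orientation: [0.0, 0.015, 1.0, 0.0]
force: [0.5, -0.5, -1.6]
gripper_width: 0.0445
grasp_force: 29.9
```

Request:
jog_arm(motion=[0,0,-0.3,0,42,0,0,-0.8,0,42,0,0,-1.4,0,42,0,0,-2.0,0,42,0,0,-2.6,0,42,0,0,-3.0,0,42,0,0,-3.0,0,42,0,0,-3.0,0,42])

```text
time: 11.33
tcp_pos: [0.4124, -0.1169, 0.1845]
orientation: [0.001, 0.015, 1.0, 0.0]
force: [-0.9, -0.3, -2.1]
gripper_width: 0.0447
grasp_force: 29.9
```

```bash
python3 - <<'E'
from h import *
for p in ((.45,0),(.403,.1267)): go(*p,87.1)
E
```

```text
shift [-0.851  2.951  0.003] turn 0.02 at [ 0.4124 -0.1169  0.1845] yaw 88.25 t 11.33
shift [4.200e-01 6.081e+00 2.000e-03] turn 0.02 at [ 0.4124 -0.1169  0.1845] yaw 88.25 t 11.33
```

Request:
jog_arm(motion=[-0.2,0.4,0,0,42,-0.4,1.0,0,0,42,-0.65,1.8,0,0,42,-0.8,2.6,0,0,42,-0.75,3.4,0,0,42,-0.5,4.2,0,0.02,42,-0.1,5.0,0,0.02,42,0.25,5.7,0,0.02,42,0.42,6.08,0,0.02,42,0.42,6.08,0,0.02,42,0.42,6.08,0,0.02,42])

```text
time: 12.25
tcp_pos: [0.4017, 0.1268, 0.1827]
orientation: [-0.001, 0.024, 1.0, -0.001]
force: [-0.8, -0.8, -0.9]
gripper_width: 0.0447
grasp_force: 29.9
```

Request:
jog_arm(motion=[0,0,0.4,0,42,0,0,1.0,0,42,0,0,1.6,0,42,0,0,2.2,0,42,0,0,2.3,0,42,0,0,2.3,0,42,0,0,2.3,0,42])

```text
time: 12.83
tcp_pos: [0.4034, 0.1259, 0.0924]
orientation: [0.0, 0.026, 1.0, -0.0]
force: [0.2, -0.2, -0.8]
gripper_width: 0.0447
grasp_force: 29.9
```

```bash
python3 - <<'E'
from h import *
go(.403,.1267,87.1)
E
```

```text
shift [ 0.012  0.02  -0.   ] turn -0.0018 at [0.4034 0.1259 0.0924] yaw 87.0 t 12.83
```

Descend to 0.0648, release to 51 mm and lift straight up.

Request:
jog_arm(motion=[0,0.01,0.2,0,42,0,0.01,0.4,0,42,0,0.01,0.55,0,42,0,0.01,0.65,0,42,0,0.01,0.69,0,42,0,0.01,0.69,0,42,0,0.01,0.69,0,51,0,0.01,0.69,0,51,0,0.01,0.69,0,51,0,0.01,0.69,0,51])

```text
time: 13.67
tcp_pos: [0.4031, 0.1272, 0.0648]
orientation: [0.0, 0.025, 1.0, 0.0]
force: [-0.8, 0.1, 0.0]
gripper_width: 0.0508
grasp_force: 0.0
```

Request:
jog_arm(motion=[0,0,-0.3,0,51,0,0,-0.9,0,51,0,0,-1.6,0,54,0,0,-2.2,0,56,0,0,-2.7,0,56,0,0,-2.7,0,56,0,0,-2.7,0,56])

```text
time: 14.25
tcp_pos: [0.4035, 0.1273, 0.1735]
orientation: [0.001, 0.025, 1.0, 0.001]
force: [0.0, 1.1, -0.3]
gripper_width: 0.0559
grasp_force: 0.0
```

```bash
python3 - <<'E'
from h import *
for p in ((.45,0),(.4,-.286)): go(*p,86.2)
E
```

```text
shift [-1.323e+00 -3.120e+00 -2.000e-03] turn 0.0156 at [0.4035 0.1273 0.1735] yaw 87.09 t 14.25
shift [ -0.437 -10.324  -0.016] turn 0.0156 at [0.4035 0.1273 0.1735] yaw 87.09 t 14.25
```

Request:
jog_arm(motion=[-0.5,-0.8,0,0,58,-1.0,-1.7,0,0,58,-1.3,-2.7,0,0,58,-1.25,-3.6,0,0,58,-1.15,-4.6,0,0,58,-1.0,-5.6,0,0,58,-0.9,-6.6,0,0,58,-0.75,-7.6,0,0,58,-0.6,-8.6,0,0,58,-0.5,-9.5,0,0.015,58,-0.44,-10.2,0,0.015,58,-0.44,-10.3,0,0.015,58])

```text
time: 15.25
tcp_pos: [0.3969, -0.2907, 0.1716]
orientation: [-0.001, 0.037, 0.999, -0.001]
force: [0.1, -0.3, 0.9]
gripper_width: 0.0578
grasp_force: 0.0
```

Request:
jog_arm(motion=[0,0,0.4,0,58,0,0,1.1,0,58,0,0,1.8,0,58,0,0,1.95,0,58,0,0,1.95,0,58,0,0,1.95,0,58,0,0,1.95,0,58])

```text
time: 15.83
tcp_pos: [0.4004, -0.2857, 0.0955]
orientation: [0.001, 0.033, 0.999, -0.0]
force: [1.1, 0.8, -0.3]
gripper_width: 0.0578
grasp_force: 0.0
```

```bash
python3 - <<'E'
from h import *
go(.4,-.286,86.2)
r=eyes.read_camera("top"); im=r["img"]
A=cv2.resize(im[215:265,170:305,::-1],(797,295),interpolation=cv2.INTER_CUBIC)
B=cv2.resize(im[215:265,350:485,::-1],(797,295),interpolation=cv2.INTER_CUBIC)
cv2.imwrite("pics/t3.png",np.vstack([A,B]))
E
```

```text
shift [ 0.009 -0.007 -0.   ] turn 0.0008 at [ 0.4004 -0.2857  0.0955] yaw 86.25 t 15.83
```

View pics/t3.png

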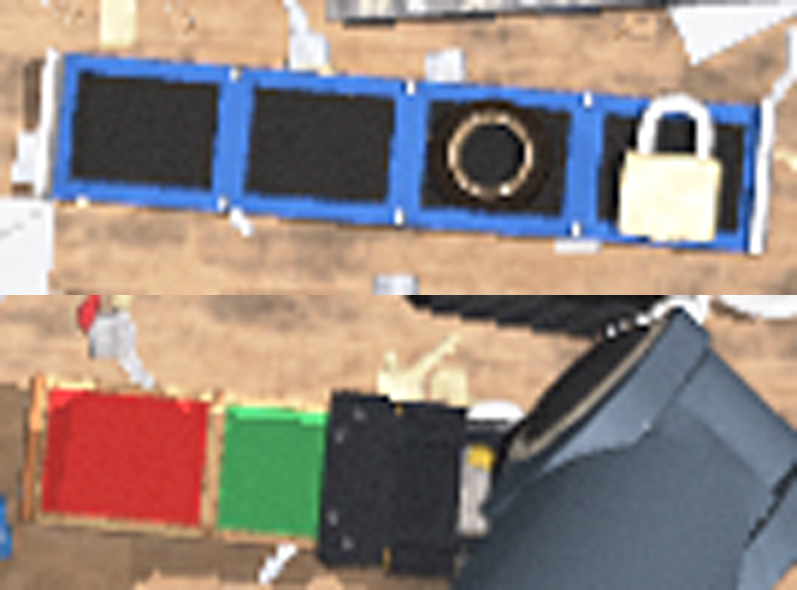

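Brass now sits on the rightmost pad, with its outline centre at about (672,168) in the crop, on the pad centre within about 2 mm. Gripping steel.

Request:
jog_arm(motion=[0,0,0.2,0,58,0,0,0.4,0,58,0,0,0.6,0,58,0,0,0.75,0,58,0,0,0.75,0,58,0,0,0.75,0,46,0,0,0.75,0,46,0,0,0.75,0,46,0,0,0.75,0,46,0,0,0.75,0,46,0,0,0.75,0,46], squeeze=35)

```text
time: 16.8
tcp_pos: [0.3995, -0.2853, 0.0646]
orientation: [0.0, 0.033, 0.999, 0.0]
force: [-0.1, 0.4, -1.8]
gripper_width: 0.0502
grasp_force: 34.1
```

Request:
jog_arm(motion=[0,0,-0.3,0,46,0,0,-0.8,0,46,0,0,-1.4,0,46,0,0,-2.0,0,46,0,0,-2.6,0,46,0,0,-3.0,0,46,0,0,-3.0,0,46,0,0,-3.0,0,46])

```text
time: 17.47
tcp_pos: [0.3998, -0.2853, 0.1848]
orientation: [0.001, 0.033, 0.999, -0.0]
force: [-0.3, -0.6, -1.3]
gripper_width: 0.0504
grasp_force: 34.1
```

```bash
python3 - <<'E'
from h import *
for p in ((.45,0),(.4045,.295)): go(*p,87.1)
E
```

```text
shift [-7.85e-01  7.20e+00  1.00e-03] turn -0.015 at [ 0.3998 -0.2853  0.1848] yaw 86.24 t 17.47
shift [ 8.3300e-01  1.4485e+01 -2.0000e-03] turn -0.015 at [ 0.3998 -0.2853  0.1848] yaw 86.24 t 17.47
```

Request:
jog_arm(motion=[-0.1,0.5,0,0,46,-0.2,1.3,0,0,46,-0.3,2.2,0,0,46,-0.45,3.2,0,0,46,-0.55,4.2,0,0,46,-0.65,5.2,0,0,46,-0.75,6.2,0,0,46,-0.78,7.2,0,0,46,-0.6,8.2,0,0,46,-0.4,9.2,0,0,46,-0.15,10.2,0,0,46,0.05,11.0,0,-0.015,46])

```text
time: 18.47
tcp_pos: [0.4243, 0.1566, 0.1827]
orientation: [-0.002, 0.024, 1.0, -0.0]
force: [-0.1, -0.0, -1.4]
gripper_width: 0.0505
grasp_force: 34.1
```

Request:
jog_arm(motion=[0.2,0.9,0,0,46,0.4,1.8,0,0,46,0.6,2.7,0,0,46,0.75,3.3,0,0,46,0.79,3.48,0,0,46,0.79,3.48,0.4,0,46,0.79,3.48,1.0,0,46,0.79,3.48,1.6,0,46,0.79,3.48,2.1,0,46,0.79,3.48,2.2,0,46,0.79,3.48,2.2,0,46,0.79,3.48,2.2,0,46])

```text
time: 19.47
tcp_pos: [0.4021, 0.294, 0.0964]
orientation: [-0.0, 0.026, 1.0, -0.0]
force: [0.2, 0.4, -2.0]
gripper_width: 0.0504
grasp_force: 34.1
```

```bash
python3 - <<'E'
from h import *
go(.4043,.295,87.1)
E
```

```text
shift [-0.053  0.027 -0.   ] turn -0.0008 at [0.4021 0.294  0.0964] yaw 87.05 t 19.47
```

Request:
jog_arm(motion=[-0.05,0.03,0.2,0,46,-0.05,0.03,0.4,0,46,-0.05,0.03,0.6,0,46,-0.05,0.03,0.74,0,46,-0.05,0.03,0.78,0,46,-0.05,0.03,0.78,0,46,-0.05,0.03,0.78,0,57,-0.05,0.03,0.78,0,57,-0.05,0.03,0.78,0,57,-0.05,0.03,0.78,0,57])

```text
time: 20.3
tcp_pos: [0.4043, 0.2958, 0.0658]
orientation: [0.0, 0.025, 1.0, 0.0]
force: [-0.7, 0.0, -0.3]
gripper_width: 0.0568
grasp_force: 0.0
```

Request:
jog_arm(motion=[0,0,-0.3,0,57,0,0,-0.9,0,57,0,0,-1.6,0,40,0,0,-2.2,0,20,0,0,-2.8,0,0,0,0,-2.8,0,0,0,0,-2.8,0,0])

```text
time: 20.88
tcp_pos: [0.4048, 0.2962, 0.1789]
orientation: [0.001, 0.025, 1.0, 0.001]
force: [0.4, -0.3, -0.2]
gripper_width: 0.0315
grasp_force: 0.0
```

```bash
python3 - <<'E'
from h import *
for p in ((.45,0),(.443,-.364)): go(*p,87.1)
r=eyes.read_camera("top"); T=r["world_from_camera"]
print("case front bottom",np.round([ray(r,(u,v),0) for u,v in((421,216),(445,219),(468,219))],3))
E
```

```text
shift [-1.504 -7.338 -0.017] turn -0.0002 at [0.4048 0.2962 0.1789] yaw 87.09 t 20.88
shift [ -1.792 -16.435  -0.041] turn -0.0002 at [0.4048 0.2962 0.1789] yaw 87.09 t 20.88
case front bottom [[ 0.506 -0.268]
 [ 0.499 -0.338]
 [ 0.501 -0.406]]
```

Steel is set down. The black case front is at about x = 0.50 m, and gripping the orange box crosswise would put the 190 mm body right there. So I'll first take the box across its length, above the cheek, and slide it about 17 mm toward the robot.

Request:
jog_arm(motion=[-0.2,-0.8,0,0,40,-0.4,-1.7,0,0,60,-0.6,-2.7,0,0,76,-0.8,-3.7,0,0,76,-1.0,-4.7,0,0,76,-1.2,-5.7,0,0,76,-1.4,-6.7,0,0,76,-1.45,-7.6,0,0,76,-1.35,-8.6,0,0,76,-1.25,-9.6,0,0,76,-1.15,-10.4,0,0,76,-1.1,-11.0,0,0,76])

```text
time: 21.93
tcp_pos: [0.4235, -0.1491, 0.1761]
orientation: [-0.001, 0.027, 1.0, -0.0]
force: [-0.0, -0.0, 0.7]
gripper_width: 0.0759
grasp_force: 0.0
```

```bash
python3 - <<'E'
from h import *
go(.398,-.366,87.1)
E
```

```text
shift [ 3.42e-01 -5.45e+00  4.00e-03] turn -0.0038 at [ 0.4235 -0.1491  0.1761] yaw 86.88 t 21.93
```

Request:
jog_arm(motion=[0.05,-0.9,0,0,76,0.1,-1.8,0,0,76,0.15,-2.7,0,0,76,0.2,-3.6,0,0,76,0.3,-4.5,0,0,76,0.34,-5.2,0,0,76,0.34,-5.4,0,0,76,0.34,-5.4,0.5,0,76,0.34,-5.4,1.1,0,76,0.34,-5.4,1.7,0,76,0.34,-5.4,1.7,0,76,0.34,-5.4,1.7,0,76])

```text
time: 22.93
tcp_pos: [0.4, -0.3598, 0.1077]
orientation: [-0.002, 0.025, 1.0, 0.001]
force: [0.1, 0.3, 0.0]
gripper_width: 0.0761
grasp_force: 0.0
```

```bash
python3 - <<'E'
from h import *
go(.398,-.366,87.1)
r=eyes.read_camera("scene"); a=r["img"][250:430,200:440,::-1]
r=eyes.read_camera("top"); b=r["img"][170:290,330:490,::-1]
cv2.imwrite("pics/t4.png",np.hstack([cv2.resize(a,(400,300),interpolation=cv2.INTER_CUBIC),cv2.resize(b,(400,300),interpolation=cv2.INTER_CUBIC)]))
E
```

```text
shift [ 0.043 -0.158 -0.   ] turn 0.0002 at [ 0.4    -0.3598  0.1077] yaw 87.11 t 22.93
```

View pics/t4.png

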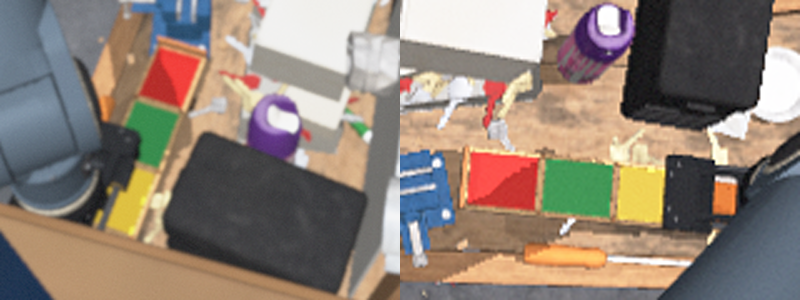

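The arm and gripper are clear of the case in both views. Lowering to 0.076, closing lightly, and sliding 17 mm toward the robot.

Request:
jog_arm(motion=[0.04,-0.15,0.3,0,76,0.04,-0.15,0.6,0,76,0.04,-0.15,0.77,0,76,0.04,-0.15,0.79,0,76,0.04,-0.15,0.79,0,76,0.04,-0.15,0.79,0,60,0.04,-0.15,0.79,0,60,0.04,-0.15,0.79,0,60,0.04,-0.15,0.79,0,60,0.04,-0.15,0.79,0,60], squeeze=8)

```text
time: 23.87
tcp_pos: [0.3994, -0.3672, 0.0781]
orientation: [0.0, 0.025, 1.0, -0.0]
force: [-0.2, 0.4, 0.4]
gripper_width: 0.064
grasp_force: 8.0
```

Request:
jog_arm(motion=[0.1,0,0,0,60,0.2,0,0,0,60,0.3,0,0,0,60,0.4,0,0,0,60,0.43,0,0,0,60,0.43,0,0,0,60,0.43,0,0,0,74,0.43,0,0,0,74,0.43,0,0,0,74,0.43,0,-0.5,0,74,0.43,0,-1.2,0,74,0.43,0,-1.7,0,74])

```text
time: 24.87
tcp_pos: [0.3817, -0.3662, 0.1465]
orientation: [-0.001, 0.025, 1.0, 0.0]
force: [0.4, -0.2, 0.5]
gripper_width: 0.0737
grasp_force: 0.0
```

```bash
python3 - <<'E'
from h import *
go(.386,-.366,-2.9)
E
```

```text
shift [-0.108  0.012 -0.   ] turn 1.5704 at [ 0.3817 -0.3662  0.1465] yaw 87.08 t 24.87
```

Request:
jog_arm(motion=[0,0.2,-0.6,0,74,0,0.8,-1.2,0.12,74,0,1.6,-1.5,0.24,72,0,2.4,-1.5,0.36,70,0,3.2,-1.5,0.48,68,0,4.0,-1.5,0.6,66,0,4.8,-1.5,0.72,64,0,5.2,-1.5,0.84,62,0,5.2,-1.5,0.96,60,0,5.2,-1.5,1.08,60,0,5.2,-1.5,1.2,60,0,5.2,-1.5,1.32,60])

```text
time: 25.87
tcp_pos: [0.3921, -0.1581, 0.2054]
orientation: [-0.0, 0.612, 0.791, -0.0]
force: [0.1, -0.5, -0.3]
gripper_width: 0.0601
grasp_force: 0.0
```

```bash
python3 - <<'E'
from h import *
r=eyes.read_camera("top"); im=r["img"]; H=cv2.cvtColor(im,cv2.COLOR_RGB2HSV)[225:270,440:485].astype(int)
h,S,V=H[...,0],H[...,1],H[...,2]
for c,a,rc in blobs((h>8)&(h<22)&(S>150)&(V>150),np.array((440,225)),60):
    print(np.round(c,1),a,np.round(ray(r,c,.084),4),np.round(rc[1],1),rc[2])
    B=cv2.boxPoints(rc)+np.array((440,225)); print(np.round([ray(r,p,.084) for p in B],3).tolist())
    go(*ray(r,c,.084),-2.9)
A=cv2.resize(im[215:265,170:305,::-1],(797,295),interpolation=cv2.INTER_CUBIC)
B=cv2.resize(im[215:265,350:485,::-1],(797,295),interpolation=cv2.INTER_CUBIC)
cv2.imwrite("pics/t5.png",np.vstack([A,B]))
E
```

```text
[461.2 257.5] 336 [ 0.3849 -0.3653] [24.4 15.8] 5.19442892074585
[[0.366, -0.331], [0.409, -0.334], [0.405, -0.401], [0.362, -0.397]]
shift [-4.973e+00 -1.459e+00 -2.000e-03] turn 0.3006 at [ 0.3922 -0.1582  0.2054] yaw 14.32 t 25.92
```

View pics/t5.png

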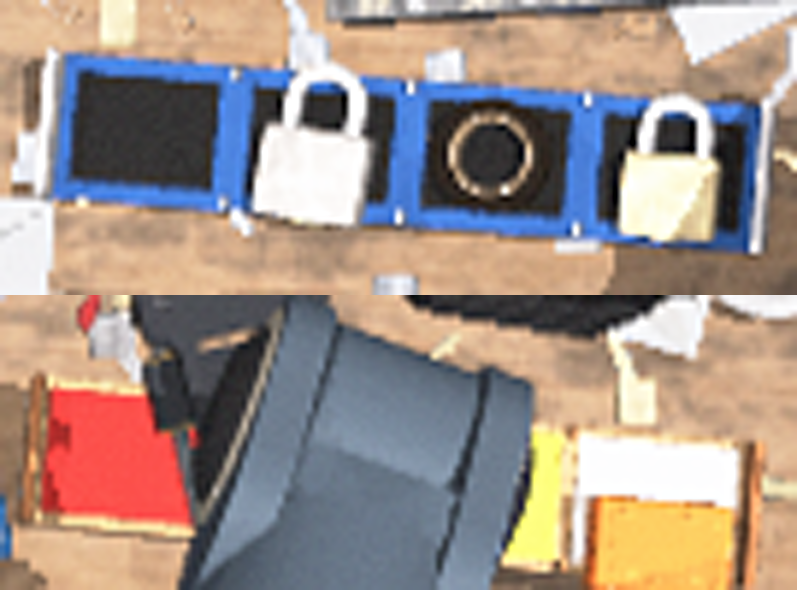

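Steel is centred on its pad too. The orange box slid to (0.385,-0.365), leaving room for the body. Going over it with the fingers across its width.

Request:
jog_arm(motion=[-0.5,-0.15,0,0.1,60,-1.2,-0.35,0,0.2,60,-2.0,-0.6,0,0.3,60,-2.9,-0.85,0,0.305,60,-3.7,-1.1,0,0.305,60,-4.4,-1.3,0,0.305,60,-4.85,-1.43,0,0.305,60,-4.97,-1.46,0,0.305,60,-4.97,-1.46,0,0.305,60,-4.97,-1.46,0,0.305,60])

```text
time: 26.75
tcp_pos: [0.387, -0.3645, 0.2051]
orientation: [-0.001, 0.722, 0.691, 0.0]
force: [-0.5, -0.5, -0.6]
gripper_width: 0.0599
grasp_force: 0.0
```

Request:
jog_arm(motion=[0,0,0.4,0,60,0,0,1.0,0,60,0,0,1.6,0,60,0,0,2.2,0,60,0,0,2.5,0,60,0,0,2.6,0,60,0,0,2.6,0,60,0,0,2.6,0,60])

```text
time: 27.42
tcp_pos: [0.3878, -0.3656, 0.1026]
orientation: [0.001, 0.723, 0.691, 0.0]
force: [-0.0, -0.7, 0.6]
gripper_width: 0.0601
grasp_force: 0.0
```

```bash
python3 - <<'E'
from h import *
go(.385,-.3655,-3.2)
E
```

```text
shift [ 0.    -0.071 -0.   ] turn 0.0114 at [ 0.3878 -0.3656  0.1026] yaw -2.55 t 27.42
```

Request:
jog_arm(motion=[0,-0.07,0.3,0.01,60,0,-0.07,0.6,0.01,60,0,-0.07,0.8,0.01,60,0,-0.07,0.91,0.01,60,0,-0.07,0.91,0.01,60,0,-0.07,0.91,0.01,40,0,-0.07,0.91,0.01,40,0,-0.07,0.91,0.01,40,0,-0.07,0.91,0.01,40,0,-0.07,0.91,0.01,40,0,-0.07,0.91,0.01,40], squeeze=20)

```text
time: 28.33
tcp_pos: [0.3847, -0.3657, 0.0657]
orientation: [0.0, 0.726, 0.687, 0.0]
force: [0.8, 0.3, 1.8]
gripper_width: 0.0437
grasp_force: 20.0
```

Request:
jog_arm(motion=[0,0,-0.3,0,40,0,0,-0.8,0,40,0,0,-1.4,0,40,0,0,-2.0,0,40,0,0,-2.6,0,40,0,0,-3.2,0,40,0,0,-3.2,0,40,0,0,-3.2,0,40])

```text
time: 29.0
tcp_pos: [0.3847, -0.3658, 0.1947]
orientation: [0.001, 0.726, 0.687, 0.001]
force: [-0.7, 0.3, -0.8]
gripper_width: 0.0439
grasp_force: 20.0
```

```bash
python3 - <<'E'
from h import *
for p in ((.40,-.22),(.44,-.05),(.45,.1),(.425,.25),(.4232,.3781)): go(*p,-2.9)
E
```

```text
shift [ 3.66e+00  1.79e-01 -3.00e-03] turn -0.0047 at [ 0.3847 -0.3658  0.1947] yaw -3.17 t 29.0
shift [ 7.959e+00  9.430e-01 -4.000e-03] turn -0.0047 at [ 0.3847 -0.3658  0.1947] yaw -3.17 t 29.0
shift [ 1.1717e+01  9.8500e-01 -7.0000e-03] turn -0.0047 at [ 0.3847 -0.3658  0.1947] yaw -3.17 t 29.0
shift [ 1.5427e+01  1.5300e-01 -1.3000e-02] turn -0.0047 at [ 0.3847 -0.3658  0.1947] yaw -3.17 t 29.0
shift [ 1.8622e+01 -6.9000e-02 -1.6000e-02] turn -0.0047 at [ 0.3847 -0.3658  0.1947] yaw -3.17 t 29.0
```

Request:
jog_arm(motion=[0.4,0.02,-0.3,0,40,1.1,0.05,-0.6,0,40,2.0,0.1,-0.7,0,40,2.9,0.14,-0.7,0,40,3.7,0.18,-0.7,0,40,4.6,0.35,-0.7,0,40,5.5,0.5,-0.7,0,40,6.4,0.65,-0.7,0,40,7.3,0.82,-0.7,0,40,8.2,0.94,-0.7,0,40,9.1,0.96,-0.7,0,40,9.8,0.97,-0.7,0,40])

```text
time: 30.0
tcp_pos: [0.4436, 0.0267, 0.22]
orientation: [-0.001, 0.726, 0.688, -0.001]
force: [0.7, -0.9, -1.4]
gripper_width: 0.0438
grasp_force: 20.0
```

Request:
jog_arm(motion=[0.6,0.02,0,0,40,1.4,0.02,0,0,40,2.3,-0.1,0,0,40,3.2,-0.3,0,0,40,4.1,-0.5,0,0,40,5.0,-0.7,0,0,40,5.7,-0.82,0,0,40,6.5,-0.88,0,0,40,7.3,-0.94,0,0,40,8.1,-1.0,0,0,40,8.6,-1.03,0,0,40,8.8,-1.04,0,0,40])

```text
time: 31.0
tcp_pos: [0.4207, 0.3807, 0.2194]
orientation: [-0.001, 0.725, 0.689, -0.001]
force: [0.3, 0.8, -1.1]
gripper_width: 0.0438
grasp_force: 20.0
```

```bash
python3 - <<'E'
from h import *
r=eyes.read_camera("top"); a=r["img"][180:280,140:275,::-1]
cv2.imwrite("pics/t6.png",cv2.resize(a,(797,590),interpolation=cv2.INTER_CUBIC))
go(.4232,.3781,-2.9)
print("toolbox right edge z0/.2",np.round([ray(r,(153,232),z) for z in (0,.1,.2)],3))
E
```

```text
shift [-0.054  0.057 -0.   ] turn -0.0003 at [0.421  0.3804 0.2195] yaw -2.92 t 31.05
toolbox right edge z0/.2 [[0.437 0.516]
 [0.43  0.48 ]
 [0.423 0.443]]
```

View pics/t6.png

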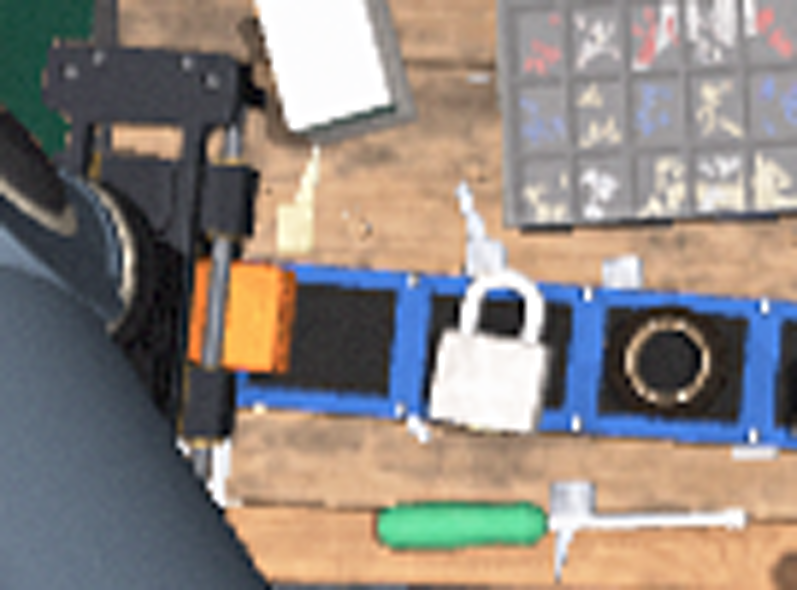

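The orange box is held over the leftmost pad, with the toolbox about 2 cm clear and the other three in place. Lowering.

Request:
jog_arm(motion=[0,0,0.4,0,40,0,0,1.0,0,40,0,0,1.7,0,40,0,0,2.3,0,40,0,0,2.8,0,40,0,0,3.0,0,40,0,0,3.0,0,40,0,0,3.0,0,40])

```text
time: 31.72
tcp_pos: [0.4232, 0.3765, 0.1015]
orientation: [0.0, 0.727, 0.687, -0.0]
force: [0.5, -0.6, -0.6]
gripper_width: 0.0435
grasp_force: 20.0
```

```bash
python3 - <<'E'
from h import *
go(.4232,.3781,-2.9)
E
```

```text
shift [ 0.039 -0.002 -0.   ] turn -0.0061 at [0.4232 0.3765 0.1015] yaw -3.25 t 31.72
```

Request:
jog_arm(motion=[0.04,0,0.3,0,40,0.04,0,0.6,0,40,0.04,0,0.8,0,40,0.04,0,0.88,0,40,0.04,0,0.88,0,40,0.04,0,0.88,0,40,0.04,0,0.88,0,56,0.04,0,0.88,0,56,0.04,0,0.88,0,56,0.04,0,0.88,0,56])

```text
time: 32.55
tcp_pos: [0.423, 0.3793, 0.0663]
orientation: [-0.0, 0.726, 0.687, 0.0]
force: [-0.8, 0.3, -0.1]
gripper_width: 0.0552
grasp_force: 0.0
```

Request:
jog_arm(motion=[0,0,-0.3,0,56,0,0,-0.9,0,56,0,0,-1.7,0,56,0,0,-2.5,0,56,0,0,-3.3,0,56,0,0,-4.0,0,56,0.8,-0.6,-4.0,0,56,1.5,-1.2,-4.0,0,56,2.2,-1.8,-4.0,0,56,2.9,-2.4,-4.0,0,56,3.4,-2.8,-4.0,0,56,3.4,-2.8,-4.0,0,56])

```text
time: 33.55
tcp_pos: [0.3123, 0.5268, 0.227]
orientation: [-0.002, 0.723, 0.691, 0.0]
force: [0.2, 0.9, 0.2]
gripper_width: 0.0559
grasp_force: 0.0
```

```bash
python3 - <<'E'
from h import *
r=eyes.read_camera("top"); im=r["img"]; H=cv2.cvtColor(im,cv2.COLOR_RGB2HSV)[215:265,170:220].astype(int)
h,S,V=H[...,0],H[...,1],H[...,2]
for c,a,rc in blobs((h>8)&(h<22)&(S>170)&(V>150),np.array((170,215)),150): print(np.round(c,1),a,np.round(ray(r,c,.084),4),np.round(rc[1:],1) if 0 else rc)
A=cv2.resize(im[200:280,170:305,::-1],(797,472),interpolation=cv2.INTER_CUBIC)
cv2.imwrite("pics/t7.png",A)
E
```

```text
(no output)
```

View pics/t7.png

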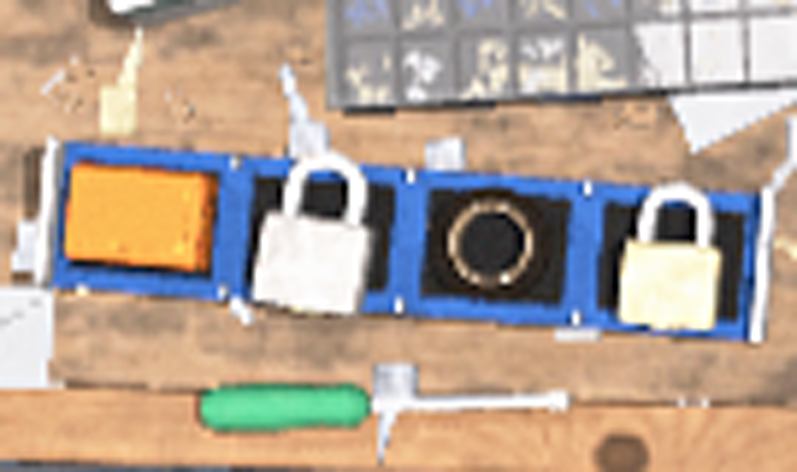

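The picture shows orange, steel, tape and brass from left to right, each centred on its pad to about 2 mm, with the robot clear. Handing in.

```bash
python3 -c "
from bench import ctrl
print(ctrl.close_job())"
```

```text
the job is handed in; nothing more can be done
None
```

All four items are on the blue rack in reverse order (from the left: orange box, steel padlock, black tape, brass padlock), each centred to about 2 mm, the same way up and let go; the job was handed in at about 34 s. The padlocks' shackles pointed away from the robot rather than along the rack as listed, so I went by the picture and kept that orientation.

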